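# Lock the pull-out chopping board with the clamp knob under the shelf

### The job

Slide the pull-out chopping board gently all the way back under the low shelf until it meets its stop, then turn the red clamp knob on the underside of the shelf anticlockwise (seen from above) until it grips the board's edge firmly: finger-tight, with about 12 N at the grip tab, and never forced. Let go and leave the board locked at its stop, with the canister, mug and bottle where they were.

Things in the scene. Friction and masses are not known exactly. Their poses are not given: they have to be found in the camera images.
- shelf: Fixed white counter shelf, 260 mm deep (its x), 360 mm wide (y), 12 mm panel, top at z 124 mm, on side panels at y = +-171 mm. Origin: on the counter below its centre; +x points to its back; front edge (aluminium trim, robot's side) at x = -130 mm. Two runners under it (tops at z 84 mm) carry the board.
- shelf_edge (a point): Middle of the shelf's front edge (x = -130, y = 0, z = 118 mm of the shelf). Under the shelf a fixed side fence runs along the board's -y side; its gap to the board's edge differs from start to start (1 to 9 mm) and is not measured; its face gives about 1 mm per 30 N.
- board: Loose wooden chopping board, 220 (its x) x 170 (y) x 18 mm (z), 0.35 to 0.7 kg, on the runners, its front part sticking out. Origin: centre of its underside, z 84 mm. Slides along the shelf's x against 2 to 10 N. Home, back edge at the stop, its origin is at x = -30, y about -30 mm of the shelf and its front edge stands 10 mm out of the shelf's front edge.
- board_front (a point): Middle of the board's front edge face (110 mm in front of the board's origin, half way up its 18 mm thickness).
- knob: Red clamp knob under the shelf, by the board's +y edge. Origin: on its upright axis, x = -105, y = 73.5, z = 94 mm of the shelf. Hub: radius 28 mm, z 60 to 80 mm; a wing runs from it along the knob's -x and out past the shelf's edge. Yaw relative to the shelf: 0 = wing straight out; starts at -0.65 to -0.42 (wing towards +y, free), range -0.75 to 1.1, grows anticlockwise from above.
- knob_grip (a point): Middle of the wing's upright grip tab: 90 mm from the axis along the knob's -x, z 94 mm. Tab 40 mm long (70 to 110 mm from the axis), 12 mm thick across the knob's y, z 62 to 110 mm; can be pinched from above. Turning free takes up to 4 N here (5 N while it shifts the board); once the knob bites, the force climbs quickly. About 12 N across the tab is firm. It stays where it is left.
- knob_cam (a point): Centre of the knob's black eccentric (radius 22 mm, z 81 to 107 mm), 14 mm off the axis along the knob's -x. Turned anticlockwise it meets the board's edge, shifts the board on to the fence, then pinches it; this starts at a yaw of -0.2 to 0.4 rad, depending on the unmeasured fence. 10 to 60 N on the board is right, over 80 N bruises the wood.
- canister: Bystander: glass canister with wooden lid, radius 36 mm, 110 mm high, standing on the back half of the shelf. Origin: centre of its underside.
- mug: Bystander: white mug, radius 38 mm, 90 mm high, on the counter on the shelf's +y side. Origin: centre of its underside.
- soap: Bystander: green bottle, radius 30 mm, 170 mm high, on the counter on the shelf's -y side. Origin: centre of its underside.

How it is judged (in metres and radians):
On the way, in this order (a step that is already met when the one before it is completed fails the run):
1. the board is pushed home against its stop (within 4 mm) (x of board in the frame of shelf above -0.034 m), for 0.2 s.
2. then the knob is turned until it grips the board's edge with more than 10 N (x of board in the frame of shelf above -0.034 m and contact force between knob and board above 10 N), for 0.2 s.
At the end, for the whole second after the job is handed in: The board lies home, within 4 mm of its stop, gripped by the released knob's eccentric with 10 to 60 N, everything at rest (all of step 2 and contact force between knob and board below 60 N and linear speed of board below 0.01 m/s and angular speed of knob below 0.05 rad/s); the robot touches nothing.
It fails at once if the knob is forced: it bruises the board's edge with more than 80 N (contact force between knob and board above 80 N).
It fails at once if the board is rammed: the fingers push on it with more than 40 N (contact force between the fingers and board above 40 N).
It fails at once if the canister is knocked or shifted by more than 30 mm (distance of canister from where it was at the start of the episode above 0.03 m).
It fails at once if the mug is knocked or shifted by more than 30 mm (distance of mug from where it was at the start of the episode above 0.03 m).
It fails at once if the bottle is knocked or shifted by more than 30 mm (distance of soap from where it was at the start of the episode above 0.03 m).
It also fails if it takes over 72 s, if anything falls off the work surface, if the arm or the gripper's body presses on something with over 40 N, if the wrist force passes 120 N, or if a joint passes its speed limit or range.

### The arm

A 6-joint arm with a two-finger parallel gripper is mounted at the origin on the work surface. World frame = base frame: x ahead of the robot, y to its left, z up, the work surface at z = 0. Lengths are in m, angles in degrees, forces in N, time in s.
With the tool pointing down it reaches from about 0.25 to 0.725 m from the base axis. Payload 9.7 kg.
Tool frame: the origin (TCP) lies at the very end of the fingers, on their centre line; the grasp point (between the pads) lies 19 mm behind it (bot.pinch_z is the distance from the TCP to the grasp point, in m); x points along the fingers, z is the direction in which the jaws open and shut, and the axes are right-handed (so a half turn about x gives the same grasp; the last joint's range is limited). The gripper opens to 85 mm and grips with 20 to 120 N. Pads are 22 mm wide; open, the fingers measure 114 mm over their backs; the gripper's body (76 mm by 85 mm) begins 54 mm behind the grasp point. The pads swing forward as they close: fully open they stand 13 mm farther back than shut.
Start: joints at [71.219, 4.979, 10.078, 95.1, 0, 90], TCP at [0.177, 0.521, 0.231] pointing down, gripper open.
Joint ranges: [-179.16, 179.16], [-48.56, 103.87], [-65.8, 70.77], [-126.05, 130.52], [-82.76, 87.17], [-180, 180]. Speed limits (degrees/s): [127.2, 127.2, 147.25, 180, 180, 180].

### API

Orientations are given as [roll, pitch, yaw] about the fixed x, y, z axes, in that order (R = Rz(yaw) Ry(pitch) Rx(roll)).
In Python, from workcell import bot gives the robot as it stands.
- The arm moves only by the tool play_rows, never from a script. Its argument "rows" is a list of rows, each a list of 3 entries, a list of its own where there are three numbers: the shift along the tool's x, y, z in cm, then the turn about the tool's x in degrees, then the finger opening in cm, from 0 to 8.54. A call has 1 to 12 rows; each row is the pose to reach, as a shift and turn from the pose commanded when the call began, along the tool's axes at that moment; what a row does not reach only later rows make up. A row lasts 1/12 s, in which the tool goes at most 41.7 mm and 7.16 degrees, less where a joint would pass 70% of its speed; a pose out of reach is approached as far as the arm can. A call with a gripper value outside its range is refused whole. The fingers move at their own pace and stop on an object; "squeeze" is the grip in N (left out, the last holds). Time passes only in rows, so rows that repeat a pose let the fingers close. It gives the time, the measured TCP pose, the force and the opening at its end, in the units of the state.
- bot.get_obs(): the state, without advancing time (a new reading comes with each control period).
- bot.camera(name): name is "scene" or "top" or "wrist"; returns (picture, depth): 480x640x3 uint8, blue, green, red; 480x640 float32, m along the optical axis (not along the pixel's ray), 0 where there is no reading.
- bot.camera_model(name): a dict with "fx", "fy", "cx", "cy" (pixels), "k1" (the pictures are not rectified: a ray, as slopes to the right and down, at radius r is drawn at 1 + k1 r^2 times it, then the intrinsics apply), "origin" and "attitude" of the camera in the world; the wrist camera has in their place "mount" (4x4, takes a point from camera to tool coordinates, whose origin is the TCP and whose axes are the tool frame's). Camera axes: x right, y down, z forward; pixel columns grow to the right and rows downward; lengths in m; the calibration is good to about 2 mm. A picture is of the moment at which its call begins: read the wrist's pose just before it. camera_model takes no time and is no camera call.
- bot.job_done(): hands the job in, once; it reports no verdict.
The state is a dict: "time": time; "q": joint angles; "qd": joint speeds; "joint_efforts": joint torques, N m; "ee_pos": TCP position; "tcp_rot": TCP orientation; "wrist_force": force on the tool from outside, world axes, zero at the start; "torque": the same for the moment, N m; "opening": finger opening in m.
Only numpy, scipy, OpenCV 4.12 (cv2) and the standard library are available. Lean on these libraries where they do the work, as an engineer would, in place of code of your own. Each camera call takes 0.05 s, during which the arm holds its last target.

## Working session

There is one attempt and no reset: what is moved stays moved. The work goes in short steps, Python scripts to look and compute and a tool call to move; the robot and the scene stay as the last step left them, time stands still between calls to the robot, and variables do not carry over. Pictures are saved under pics/ and viewed, and the job is handed in when it is done.

Besides the shell and the picture viewer there is one more tool, called after "Request:" as a command line: name --argument value ..., lists and objects as JSON in quotes. play_rows: Moves the arm, as the interface text tells. Its arguments: {"type":"object","properties":{"rows":{"type":"array"},"squeeze":{"type":"number"}},"required":["rows"]}

```bash
ls; mkdir -p pics; python3 - <<'E'
from workcell import bot
import cv2,json
o=bot.get_obs();print({k:(v if not hasattr(v,'tolist') else v.tolist()) for k,v in o.items()})
for n in ['scene','top']:
    im,d=bot.camera(n);cv2.imwrite(f'pics/{n}0.png',im)
    import numpy as np;np.save(f'pics/{n}0.npy',d);print(n,bot.camera_model(n))
print(bot.camera_model('wrist'))
E
```

```text
pics
{'time': 0.0, 'q': [71.21892967812373, 5.011322893385388, 10.032687277490496, 95.09970727713983, 9.119860388144413e-05, 89.99998876589616], 'qd': [0.0059925366572099745, -0.03259161869882211, -0.026607373404120338, 0.009263370339932254, -0.010523217192515895, -0.03184338410860708], 'joint_efforts': [-0.0001696668687145575, -52.038856744766235, 46.48051142692566, 0.016356962732970715, 1.378316255795653e-05, 6.210695318031867e-06], 'ee_pos': [0.17699608957905166, 0.5204876150596282, 0.23056511256695122], 'tcp_rot': [179.93329108240917, 89.9216570538834, -108.84776806771305], 'wrist_force': [-1.398001646270818, 0.0015301895703541959, -0.2508081597278387], 'torque': [-0.027891231258671777, -0.010150870764736107, 0.00044062446651554324], 'opening': 0.0851826577650281}
scene {'fx': 502.36167519442955, 'fy': 502.36167519442955, 'cx': 318.2071319802876, 'cy': 242.23581183799178, 'k1': -0.07191966593187317, 'origin': array([1.43833661, 0.03900554, 0.80025069]), 'attitude': array([-1.28996129e+02,  1.26029474e-01,  9.16876632e+01])}
top {'fx': 453.36116999106883, 'fy': 453.36116999106883, 'cx': 324.35124774573217, 'cy': 237.7690937633778, 'k1': -0.0498667368722002, 'origin': array([0.47330025, 0.02622709, 0.83526428]), 'attitude': array([-168.61686544,   -0.31605539,  -90.76333957])}
{'fx': 388.76014914983466, 'fy': 388.76014914983466, 'cx': 324.4878230146814, 'cy': 244.57584119830005, 'k1': -0.08030341693670272, 'mount': array([[-1.25440572e-04, -3.26337174e-01,  9.45253423e-01,
        -1.41819499e-01],
       [ 4.12126779e-04, -9.45253367e-01, -3.26337100e-01,
         8.43500892e-02],
       [ 9.99999907e-01,  3.48628336e-04,  2.53065412e-04,
        -8.27906065e-04],
       [ 0.00000000e+00,  0.00000000e+00,  0.00000000e+00,
         1.00000000e+00]])}
```

View pics/scene0.png

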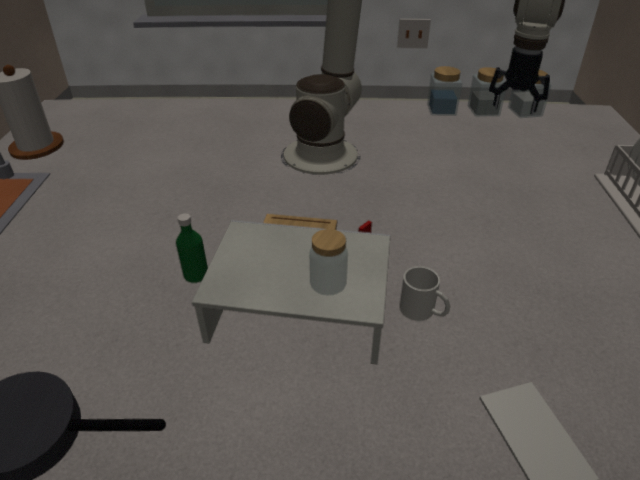

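View pics/top0.png

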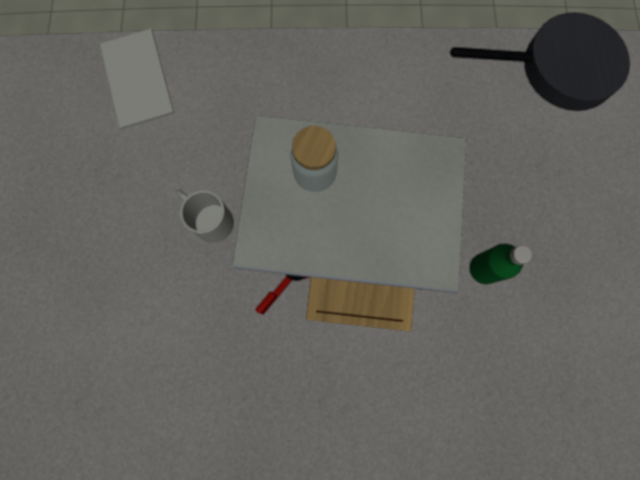

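The top view shows the shelf with corners near (254,117), (466,139), (457,291) and (234,268). The board's front edge runs from (306,320) to (411,330), and the red wing reaches (262,308). I'll measure these using depth and colour.

```bash
cat > h.py <<'E'
import numpy as np,cv2
from scipy.spatial.transform import Rotation as R
def model(bot,n,obs=None):
    m=bot.camera_model(n);K=np.array([[m['fx'],0,m['cx']],[0,m['fy'],m['cy']],[0,0,1.]]);D=np.array([m['k1'],0,0,0,0.])
    if 'mount' in m:
        T=np.eye(4);T[:3,:3]=R.from_euler('xyz',obs['tcp_rot'],degrees=True).as_matrix();T[:3,3]=obs['ee_pos'];T=T@m['mount']
        return K,D,T[:3,:3],T[:3,3]
    return K,D,R.from_euler('xyz',m['attitude'],degrees=True).as_matrix(),np.array(m['origin'])
def rays(M,uv):
    K,D,Rm,o=M
    p=cv2.undistortPoints(np.asarray(uv,float).reshape(-1,1,2),K,D)[:,0]
    return np.c_[p,np.ones(len(p))]@Rm.T
def onz(M,uv,z):
    r=rays(M,uv);return M[3]+r*((z-M[3][2])/r[:,2])[:,None]
def cloud(M,d):
    h,w=d.shape;u,v=np.meshgrid(np.arange(w),np.arange(h));uv=np.c_[u.ravel(),v.ravel()]
    return (M[3]+rays(M,uv)*d.reshape(-1,1)).reshape(h,w,3)
def proj(M,P):
    K,D,Rm,o=M;c=(np.asarray(P)-o)@Rm
    return cv2.projectPoints(c.reshape(-1,1,3),np.zeros(3),np.zeros(3),K,D)[0][:,0]
E
python3 - <<'E'
from workcell import bot
from h import *
im=cv2.imread('pics/top0.png');d=np.load('pics/top0.npy');M=model(bot,'top');P=cloud(M,d)
ok=d>0
hsv=cv2.cvtColor(im,cv2.COLOR_BGR2HSV)
m=((abs(P[...,2]-.124)<.006)&ok).astype(np.uint8)
sub=np.zeros_like(m);sub[90:310,210:490]=1;m*=sub
rgbmask=(hsv[...,1]<60)
mm=m&rgbmask.astype(np.uint8)
mm=cv2.morphologyEx(mm,cv2.MORPH_CLOSE,np.ones((5,5)));mm=cv2.morphologyEx(mm,cv2.MORPH_OPEN,np.ones((5,5)))
c=max(cv2.findContours(mm,0,1)[0],key=cv2.contourArea)[:,0]
print('z median',np.median(P[150:250,350:440,2]), 'counter',np.median(P[350:450,200:400,2]))
q=onz(M,c,.124)[:,:2]
r=cv2.minAreaRect((q*1000).astype(np.float32));print(r);bx=cv2.boxPoints(r);print(bx)
# board
b=((hsv[...,0]>8)&(hsv[...,0]<28)&(hsv[...,1]>70)).astype(np.uint8);b[:265]=0
cs=max(cv2.findContours(b,0,1)[0],key=cv2.contourArea)[:,0]
qb=onz(M,cs,.102)[:,:2];rb=cv2.minAreaRect((qb*1000).astype(np.float32));print('board',rb,cv2.boxPoints(rb))
print('board z',np.median(P[b>0][:,2]))
rd=(((hsv[...,0]<8)|(hsv[...,0]>172))&(hsv[...,1]>120)).astype(np.uint8)
ys,xs=np.nonzero(rd);print('red',len(xs),xs.min(),xs.max(),ys.min(),ys.max())
pz=P[rd>0];print(np.percentile(pz[:,2],[5,25,50,75,95]))
hi=(rd>0)&(P[...,2]>.1)
if hi.sum(): ys,xs=np.nonzero(hi);qq=onz(M,np.c_[xs,ys],.11);print(hi.sum(),qq.mean(0),cv2.minAreaRect((qq[:,:2]*1000).astype(np.float32)))
v=cv2.resize(im[230:350,220:440],None,fx=3.5,fy=3.5,interpolation=cv2.INTER_CUBIC);v=cv2.convertScaleAbs(v,alpha=1.7)
cv2.imwrite('pics/topz.png',v)
E
```

```text
z median 0.12318219232967548 counter -0.0009025375819171622
((678.3245849609375, -26.580703735351562), (358.84698486328125, 261.60003662109375), 82.85493469238281)
[[ 526.22327 -188.3417 ]
 [ 785.7919  -220.88004]
 [ 830.4259   135.1803 ]
 [ 570.8573   167.71863]]
board ((512.2464599609375, -35.715789794921875), (168.6901092529297, 68.52217102050781), 82.86974334716797) [[ 467.78098  -115.15588 ]
 [ 535.77325  -123.66124 ]
 [ 556.7119     43.724304]
 [ 488.71967    52.22966 ]]
board z 0.10120349237622434
red 363 256 291 276 313
[0.0754489  0.07747336 0.09934572 0.10870496 0.11054697]
179 [0.51715636 0.11451885 0.11      ] ((529.8215942382812, 103.47158813476562), (11.465234756469727, 74.55961608886719), 48.61528396606445)
```

View pics/topz.png

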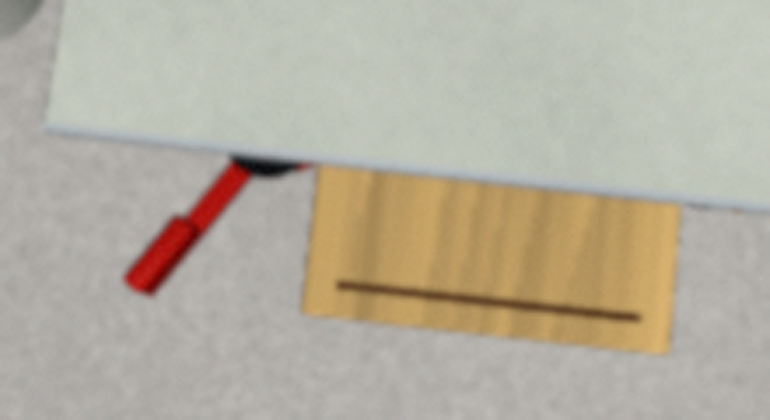

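```bash
cat >> h.py <<'E'
PHI=np.deg2rad(-7.14); C=np.array([.6783,-.0266]); 
RS=np.array([[np.cos(PHI),-np.sin(PHI)],[np.sin(PHI),np.cos(PHI)]])
def s2w(x,y): return C+RS@np.array([x,y])/1000
def w2s(p): return RS.T@(np.asarray(p)[:2]-C)*1000
def toolR(obs): return R.from_euler('xyz',obs['tcp_rot'],degrees=True).as_matrix()
def plan(obs,xyz,jawdir_deg=None):
    A=toolR(obs);d=A.T@(np.array(xyz)-obs['ee_pos'])*100
    t=None
    if jawdir_deg is not None:
        z=A.T@np.array([np.cos(np.deg2rad(jawdir_deg)),np.sin(np.deg2rad(jawdir_deg)),0])
        # turn about tool x by a sends z -> (0,-sin a,cos a)
        a=np.rad2deg(np.arctan2(-z[1],z[2]));t=[a,a-180*np.sign(a)]
    return np.round(d,2),t
E
python3 - <<'E'
from workcell import bot
from h import *
o=bot.get_obs();print(np.round(toolR(o),3))
print('axis',s2w(-105,73.5),'front',s2w(-197.8,-29.7))
t=s2w(-197.8-11-40,-29.7);print(t,plan(o,[*t,.2],90-7.14))
d=np.load('pics/top0.npy');M=model(bot,'top');P=cloud(M,d);im=cv2.imread('pics/top0.png')
for n,(x0,x1,y0,y1) in dict(mug=(178,235,185,243),soap=(468,532,240,285)).items():
    q=P[y0:y1,x0:x1].reshape(-1,3);q=q[q[:,2]>.03];print(n,q.min(0),q.max(0))
for k in(-.65,-.6,-.55,-.5): 
    print(k,proj(M,[[*s2w(-105-r*np.cos(k),73.5-r*np.sin(k)),.11] for r in(70,110)]).round(1).tolist())
E
```

```text
[[-0.    -0.947  0.322]
 [-0.001  0.322  0.947]
 [-1.     0.    -0.001]]
axis [0.58324986 0.05938093] front [ 0.47834232 -0.03148429]
[ 0.4277378  -0.02514529] (array([  3.12, -41.3 , -43.59]), [np.float64(-11.638467470556044), np.float64(168.36153252944396)])
mug [0.47330025 0.02622709 0.03018859] [0.71933323 0.28253839 0.83526428]
soap [ 0.47330025 -0.30320428  0.03016338] [0.60773821 0.02622709 0.83526428]
-0.65 [[269.9, 291.3], [252.1, 309.6]]
-0.6 [[271.5, 292.8], [254.6, 311.9]]
-0.55 [[273.1, 294.2], [257.2, 314.2]]
-0.5 [[274.9, 295.5], [259.9, 316.3]]
```

Request:
play_rows --rows '[[[1, -12, -12], -4, 5], [[3, -41.3, -43.6], -11.6, 5], [[3, -41.3, -43.6], -11.6, 5], [[3, -41.3, -43.6], -11.6, 5], [[3, -41.3, -43.6], -11.6, 5], [[3, -41.3, -43.6], -11.6, 5], [[3, -41.3, -43.6], -11.6, 5], [[3, -41.3, -43.6], -11.6, 5], [[3, -41.3, -43.6], -11.6, 5], [[3, -41.3, -43.6], -11.6, 5], [[3, -41.3, -43.6], -11.6, 5], [[3, -41.3, -43.6], -11.6, 5]]'

```text
time: 1.1
ee_pos: [0.3856, 0.0655, 0.2062]
tcp_rot: [-63.2, 90.0, 19.7]
wrist_force: [-0.1, 1.0, -0.2]
opening: 0.0502
```

```bash
python3 - <<'E'
from workcell import bot
from h import *
o=bot.get_obs();print(np.round(toolR(o),3))
t=s2w(-197.8-11-30,-29.7);print(t,plan(o,[*t,.15],90-7.14),plan(o,[*t,.078],90-7.14))
E
```

```text
[[ 0.    -0.992  0.125]
 [ 0.     0.125  0.992]
 [-1.    -0.     0.   ]]
[ 0.43766026 -0.02638823] (array([ 5.62, -6.32, -8.47]), [np.float64(-0.038323162527137265), np.float64(179.96167683747285)]) (array([12.82, -6.31, -8.47]), [np.float64(-0.038323162527137265), np.float64(179.96167683747285)])
```

Request:
play_rows --rows '[[[2, -5, -7], 0, 5], [[4, -6.0, -8.4], 0, 5], [[7, -6.0, -8.4], 0, 5], [[9, -6.0, -8.4], 0, 5], [[9, -6.0, -8.4], 0, 5], [[9, -6.0, -8.4], 0, 5]]'

```text
time: 1.6
ee_pos: [0.4333, -0.0233, 0.1156]
tcp_rot: [92.1, 89.8, 174.9]
wrist_force: [-0.1, 0.2, 0.7]
opening: 0.0501
```

```bash
python3 - <<'E'
from workcell import bot
from h import *
o=bot.get_obs();print(o['ee_pos'],o['wrist_force'],o['opening'])
im,d=bot.camera('wrist');cv2.imwrite('pics/w1.png',cv2.convertScaleAbs(im,alpha=1.7));np.save('pics/w1.npy',d)
t=s2w(-197.8-11-10,-29.7);print(t,plan(o,[*t,.078],90-7.14))
M=model(bot,'wrist',o);print('front corners pred',proj(M,[[*s2w(-197.8,y),.102] for y in(-114.7,55.3)]))
k=-.57;print('tab',proj(M,[[*s2w(-105-r*np.cos(k),73.5-r*np.sin(k)),.11] for r in(70,110)]).round(1).tolist())
E
```

```text
[ 0.43333576 -0.02331781  0.1156078 ] [-0.08400856  0.1518092   0.70344535] 0.0500508407814436
[ 0.45750517 -0.02887411] (array([ 3.75, -2.48, -0.25]), [np.float64(-0.09465362733541982), np.float64(179.90534637266458)])
front corners pred [[151.51036469 389.23835903]
 [490.89514504 389.08558701]]
tab [[586.9, 445.9], [642.2, 392.7]]
```

View pics/w1.png

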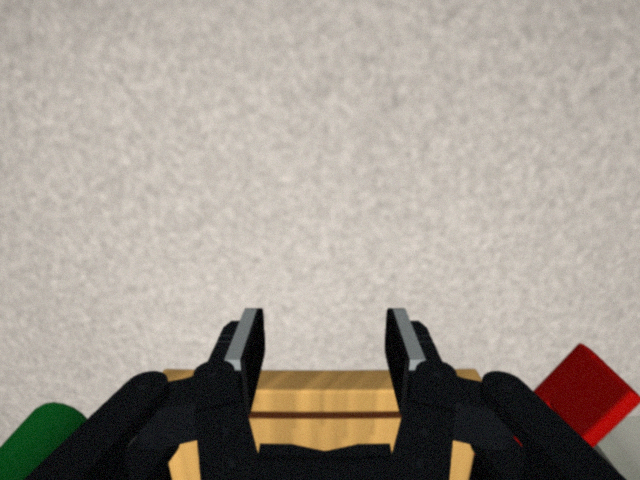

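The wrist picture shows the board's front face at rows 370-390, matching the predicted row 389. The finger pads are symmetric about it, and the red tab is at (585,395). I'll descend and start the push.

Request:
play_rows --rows '[[[2, -0.5, -0.25], 0, 5], [[3.7, -1.5, -0.25], 0, 5], [[3.7, -2.4, -0.25], 0, 5], [[3.7, -2.8, -0.25], 0, 5], [[3.7, -3.1, -0.25], 0, 5], [[3.7, -3.4, -0.25], 0, 5]]'

```text
time: 2.15
ee_pos: [0.4685, -0.0296, 0.0811]
tcp_rot: [-79.6, 89.9, 3.3]
wrist_force: [-6.1, 1.4, 5.0]
opening: 0.0504
```

Request:
play_rows --rows '[[[0, -0.3, 0], 0, 5], [[0, -0.6, 0], 0, 5], [[0, -0.9, 0], 0, 5], [[0, -1.2, 0], 0, 5]]'

```text
time: 2.48
ee_pos: [0.4792, -0.0312, 0.0805]
tcp_rot: [82.4, 89.9, 165.2]
wrist_force: [-7.6, 1.0, 5.4]
opening: 0.0498
```

```bash
python3 - <<'E'
from workcell import bot
from h import *
o=bot.get_obs();print(o['ee_pos'],w2s(o['ee_pos']),o['wrist_force'])
im,d=bot.camera('top');cv2.imwrite('pics/t1.png',im)
im2=cv2.convertScaleAbs(cv2.resize(im[230:350,220:440],None,fx=3.5,fy=3.5),alpha=1.7);cv2.imwrite('pics/t1z.png',im2)
E
```

```text
[ 0.47919386 -0.03123497  0.0805326 ] [-196.98605268  -29.34676806] [-7.55385717  0.95181224  5.38942061]
```

View pics/t1z.png

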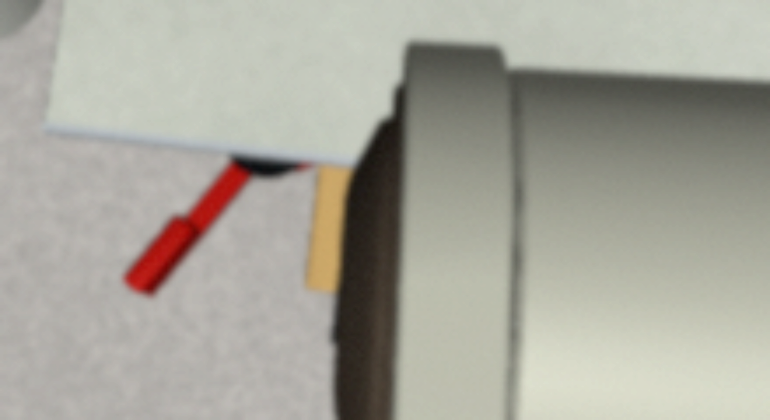

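The board has moved about 12 mm and its front-left corner is now at zoom (306,290). I'll keep pushing gently.

Request:
play_rows --rows '[[[0, -0.3, 0], 0, 5], [[0, -0.6, 0], 0, 5], [[0, -0.9, 0], 0, 5], [[0, -1.2, 0], 0, 5], [[0, -1.5, 0], 0, 5], [[0, -1.8, 0], 0, 5], [[0, -2.1, 0], 0, 5], [[0, -2.4, 0], 0, 5], [[0, -2.7, 0], 0, 5], [[0, -3.0, 0], 0, 5], [[0, -3.3, 0], 0, 5]]'

```text
time: 3.45
ee_pos: [0.5119, -0.0354, 0.0805]
tcp_rot: [84.7, 90.0, 167.6]
wrist_force: [-8.5, 0.9, 6.8]
opening: 0.0502
```

```bash
python3 - <<'E'
from workcell import bot
from h import *
o=bot.get_obs();print(o['ee_pos'],w2s(o['ee_pos']),o['wrist_force'])
im,d=bot.camera('top');
im2=cv2.convertScaleAbs(cv2.resize(im[230:350,220:440],None,fx=3.5,fy=3.5),alpha=1.7);cv2.imwrite('pics/t2z.png',im2)
M=model(bot,'top');print('home corner',(proj(M,[[*s2w(-140,55.3),.102]])-[220,230])*3.5)
E
```

```text
[ 0.51190495 -0.03540026  0.08046243] [-164.01090537  -29.41396159] [-8.51843399  0.93029447  6.76044608]
home corner [[312.31364687 186.05908822]]
```

View pics/t2z.png

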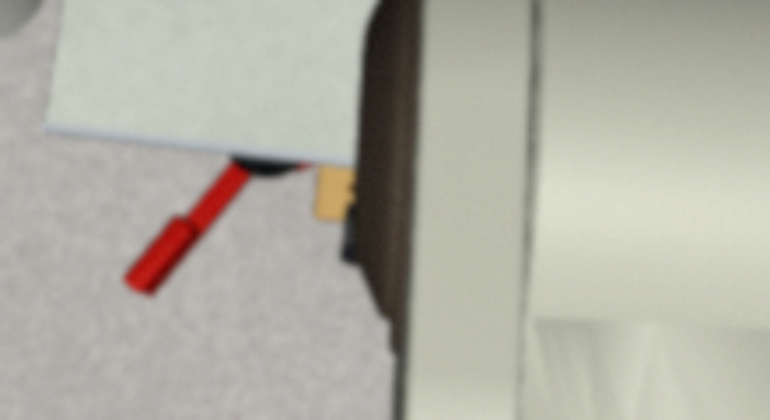

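The corner is at zoom row 219 and home is row 186, so about 15 mm remains. I'll go slowly now.

Request:
play_rows --rows '[[[0, -0.2, 0], 0, 5], [[0, -0.4, 0], 0, 5], [[0, -0.6, 0], 0, 5], [[0, -0.8, 0], 0, 5], [[0, -1.0, 0], 0, 5], [[0, -1.1, 0], 0, 5], [[0, -1.2, 0], 0, 5]]'

```text
time: 4.08
ee_pos: [0.5238, -0.0369, 0.0804]
tcp_rot: [88.3, 90.0, 171.1]
wrist_force: [-7.1, 0.7, 5.1]
opening: 0.0508
```

Request:
play_rows --rows '[[[0, -0.1, 0], 0, 5], [[0, -0.15, 0], 0, 5], [[0, -0.2, 0], 0, 5]]'

```text
time: 4.33
ee_pos: [0.5257, -0.0372, 0.0804]
tcp_rot: [87.6, 90.0, 170.5]
wrist_force: [-7.6, 1.8, 5.3]
opening: 0.05
```

Request:
play_rows --rows '[[[0, -0.05, 0], 0, 5], [[0, -0.1, 0], 0, 5]]'

```text
time: 4.5
ee_pos: [0.5267, -0.0373, 0.0804]
tcp_rot: [86.4, 90.0, 169.3]
wrist_force: [-8.2, 1.3, 5.6]
opening: 0.0501
```

Request:
play_rows --rows '[[[0, -0.05, 0], 0, 5], [[0, -0.1, 0], 0, 5]]'

```text
time: 4.67
ee_pos: [0.5271, -0.0373, 0.0803]
tcp_rot: [88.6, 89.9, 171.4]
wrist_force: [-12.0, 1.5, 9.2]
opening: 0.0504
```

Request:
play_rows --rows '[[[0, -0.05, 0], 0, 5], [[0, -0.1, 0], 0, 5]]'

```text
time: 4.83
ee_pos: [0.5272, -0.0373, 0.0803]
tcp_rot: [89.4, 89.8, 172.3]
wrist_force: [-17.2, 2.6, 12.5]
opening: 0.0501
```

```bash
python3 - <<'E'
from workcell import bot
from h import *
o=bot.get_obs();print(o['ee_pos'],w2s(o['ee_pos']),o['wrist_force'])
im,d=bot.camera('top');
im2=cv2.convertScaleAbs(cv2.resize(im[230:350,220:440],None,fx=3.5,fy=3.5),alpha=1.7);cv2.imwrite('pics/t3z.png',im2)
E
```

```text
[ 0.5271644  -0.03734072  0.08033341] [-148.62859646  -29.44271497] [-17.16972011   2.63786194  12.52683857]
```

View pics/t3z.png

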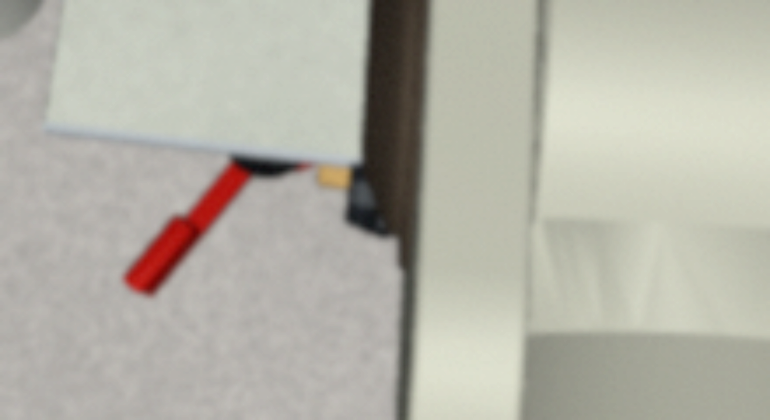

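The force is rising (17 N) while the TCP stands still. The board's corner is at zoom row 187 and home is 186, so the board is at its stop. I'll retreat and go to the far side of the tab.

Request:
play_rows --rows '[[[0, 0, 0], 0, 5], [[0, 0.5, 0], 0, 5], [[0, 2.5, 0], 0, 3], [[-2, 4.5, 0], 0, 1], [[-6, 5.0, 0], 0, 0], [[-9, 5.0, 0], -5, 0], [[-9, 5.0, 0], -12, 0], [[-9, 5.0, 0], -19, 0], [[-9, 5.0, 0], -26, 0], [[-9, 5.0, 0], -33, 0], [[-9, 5.0, 0], -33, 0]]'

```text
time: 5.8
ee_pos: [0.48, -0.0314, 0.1701]
tcp_rot: [-119.6, 89.9, -3.5]
wrist_force: [-0.6, -0.1, 0.3]
opening: -0.0001
```

```bash
python3 - <<'E'
from workcell import bot
from h import *
o=bot.get_obs();print(o['ee_pos'],w2s(o['ee_pos']),o['wrist_force'],o['q'],o['opening']);print(toolR(o).round(3))
im,d=bot.camera('top');cv2.imwrite('pics/t4.png',im)
im2=cv2.convertScaleAbs(cv2.resize(im[170:340,170:420],None,fx=3,fy=3,interpolation=cv2.INTER_CUBIC),alpha=1.7);
M=model(bot,'top')
for k,c in((-.6,(255,0,0)),(-.52,(0,255,0))):
  p=(proj(M,[[*s2w(-105-r*np.cos(k)+s*np.sin(k),73.5-r*np.sin(k)-s*np.cos(k)),.11] for r,s in((70,6),(110,6),(110,-6),(70,-6))])-[170,170])*3
  cv2.polylines(im2,[p.astype(int)],True,c,1)
cv2.imwrite('pics/t4z.png',im2)
E
```

```text
[ 0.48003682 -0.03141805  0.17010198] [-196.12687255  -29.42365732] [-0.61144055 -0.05575885  0.27172493] [-3.74488365e+00 -5.35379169e+00 -7.00517534e+00  8.82636545e+01
  4.36223916e-04 -2.98923491e+01] -8.170804474355325e-05
[[ 0.001 -0.898 -0.441]
 [-0.    -0.441  0.898]
 [-1.    -0.001 -0.001]]
```

View pics/t4z.png

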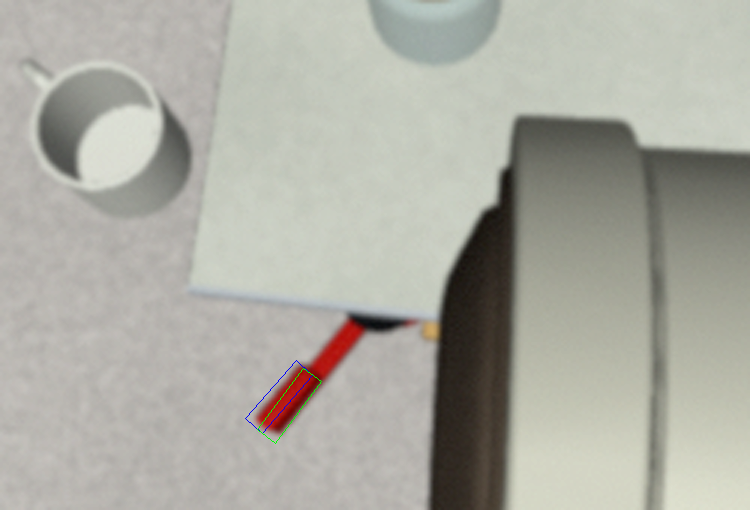

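```bash
cat >> h.py <<'E'
def tabpose(k,r,s): # world xy, jaw deg
    return s2w(-105-r*np.cos(k)-s*np.sin(k),73.5-r*np.sin(k)+s*np.cos(k)), 172.86+np.rad2deg(k)
E
python3 - <<'E'
from workcell import bot
from h import *
o=bot.get_obs()
xy,j=tabpose(-.54,88,32);print(xy,j,plan(o,[*xy,.17],j),plan(o,[*xy,.08],j))
M=model(bot,'top');print('mug',onz(M,[[170+100/3,170+125/3]],.09))
E
```

```text
[0.5337166  0.13884448] 141.92027906293555 (array([  0.  , -12.23,  13.01]), [np.float64(-26.213921432056953), np.float64(153.78607856794304)]) (array([  9.  , -12.22,  13.02]), [np.float64(-26.213921432056953), np.float64(153.78607856794304)])
mug [[0.67106199 0.2252812  0.09      ]]
```

Request:
play_rows --rows '[[[-1, -3, 3], -6, 0], [[-1, -6, 6.2], -12, 0], [[-1, -9, 9.5], -18, 0], [[-1, -12.2, 13], -25, 0], [[-1, -12.2, 13], -26.2, 0], [[-1, -12.2, 13], -26.2, 0], [[2, -12.2, 13], -26.2, 0], [[5, -12.2, 13], -26.2, 0], [[7, -12.2, 13], -26.2, 0], [[9, -12.2, 13], -26.2, 0], [[9, -12.2, 13], -26.2, 0]]'

```text
time: 6.77
ee_pos: [0.5308, 0.1371, 0.0754]
tcp_rot: [55.3, 89.7, -163.0]
wrist_force: [-0.9, -0.1, -1.2]
opening: -0.0005
```

```bash
python3 - <<'E'
from workcell import bot
from h import *
o=bot.get_obs();print(o['ee_pos'],o['wrist_force'],o['q'])
im,d=bot.camera('wrist');cv2.imwrite('pics/w2.png',cv2.convertScaleAbs(im,alpha=1.7))
M=model(bot,'wrist',o)
for k in(-.6,-.54,-.48):
  print(k,proj(M,[[*tabpose(k,r,s)[0],.11] for r,s in((70,6),(110,6),(110,-6),(70,-6))]).round().tolist())
E
```

```text
[0.53078917 0.13714534 0.07544183] [-0.8622735  -0.12176087 -1.22410243] [ 1.44949166e+01  4.90531273e+00 -7.23637753e+00  7.81905428e+01
 -1.47600878e-02 -3.72298336e+01]
-0.6 [[263.0, 331.0], [388.0, 337.0], [392.0, 304.0], [263.0, 297.0]]
-0.54 [[264.0, 320.0], [391.0, 319.0], [393.0, 284.0], [262.0, 285.0]]
-0.48 [[264.0, 308.0], [393.0, 300.0], [392.0, 264.0], [259.0, 272.0]]
```

View pics/w2.png

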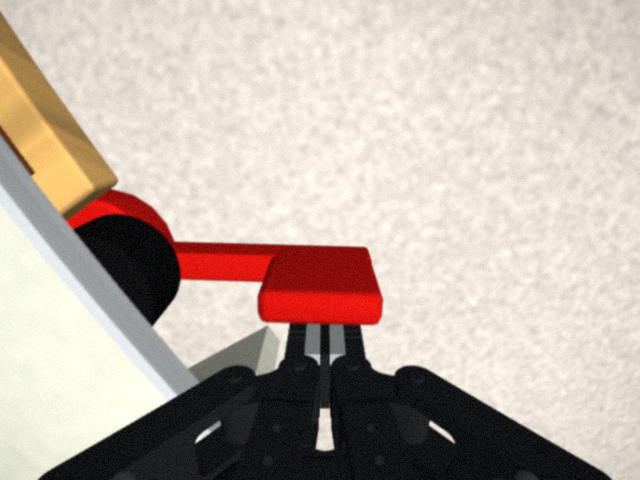

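The wrist view shows the tab's top at columns 260-382, rows 290-323, with the closed fingers right behind its middle. The board corner is near (110,180). I'll approach contact.

Request:
play_rows --rows '[[[0, 0.4, 0], 0, 0], [[0, 0.8, 0], 0, 0], [[0, 1.0, 0], 0, 0], [[0, 1.1, 0], 0, 0], [[0, 1.2, 0], 0, 0], [[0, 1.2, 0], 0, 0]]'

```text
time: 7.32
ee_pos: [0.5262, 0.1294, 0.0803]
tcp_rot: [-121.3, 89.9, 20.8]
wrist_force: [2.4, 2.4, 1.9]
opening: -0.0
```

Request:
play_rows --rows '[[[0, 0.1, 0], 0, 0], [[0, 0.2, 0], 0, 0], [[0, 0.3, 0], 0, 0], [[0, 0.3, 0], 0, 0]]'

```text
time: 7.65
ee_pos: [0.5237, 0.1268, 0.0793]
tcp_rot: [-128.3, 90.0, 13.8]
wrist_force: [2.7, 1.2, 2.2]
opening: 0.0003
```

```bash
cat >> h.py <<'E'
def tabcoord(o):
    p=w2s(o['ee_pos'])-[-105,73.5]; return p
def show(o):
    p=tabcoord(o);f=RS.T@np.array(o['wrist_force'][:2]);z=toolR(o)[:,2];
    ja=np.rad2deg(np.arctan2(z[1],z[0]))-172.86
    r=np.hypot(*p);a=np.arctan2(-p[1],-p[0]);
    print('r %.1f polar %.3f  toolk %.3f  z %.4f'%(r,a,np.deg2rad(ja),o['ee_pos'][2]),'F tang %.2f rad %.2f z %.2f'%(-(f@[np.sin(a),-np.cos(a)]),f@[np.cos(a),np.sin(a)]*1,o['wrist_force'][2]),'q6 %.1f'%o['q'][5])
    return r,a
def arc(o,dks,s=17):
    r,a=show(o); out=[]
    A=toolR(o)
    for dk in dks:
        b=a+dk;xy=s2w(-105-r*np.cos(b),73.5-r*np.sin(b))
        d=A.T@np.array([*(xy-o['ee_pos'][:2]),0])*100
        out.append([round(d[1],2),round(d[2],2),round(-np.rad2deg(dk),1)])
    return out
E
python3 - <<'E'
from workcell import bot
from h import *
o=bot.get_obs();print(arc(o,[.05,.1,.15,.2,.25,.3]))
E
```

```text
r 90.0 polar -0.723  toolk -0.538  z 0.0793 F tang 2.78 rad 0.85 z 2.17 q6 -38.4
[[np.float64(0.44), np.float64(0.07), np.float64(-2.9)], [np.float64(0.89), np.float64(0.12), np.float64(-5.7)], [np.float64(1.34), np.float64(0.15), np.float64(-8.6)], [np.float64(1.79), np.float64(0.15), np.float64(-11.5)], [np.float64(2.24), np.float64(0.13), np.float64(-14.3)], [np.float64(2.69), np.float64(0.09), np.float64(-17.2)]]
```

Contact is made with about 3 N tangential. I'll follow the arc.

Request:
play_rows --rows '[[[0, 0.44, 0.07], -2.9, 0], [[0, 0.89, 0.12], -5.7, 0], [[0, 1.34, 0.15], -8.6, 0], [[0, 1.79, 0.15], -11.5, 0], [[0, 2.24, 0.13], -14.3, 0]]'

```text
time: 8.07
ee_pos: [0.5089, 0.1099, 0.0793]
tcp_rot: [-143.6, 90.0, 12.8]
wrist_force: [3.7, 2.6, 1.8]
opening: -0.0003
```

```bash
python3 - <<'E'
from workcell import bot
from h import *
o=bot.get_obs();print(arc(o,[.025,.05,.075,.1,.125,.15]))
im,d=bot.camera('wrist');cv2.imwrite('pics/w3.png',cv2.convertScaleAbs(im,alpha=1.7))
E
```

```text
r 89.9 polar -0.473  toolk -0.286  z 0.0793 F tang 4.27 rad 1.61 z 1.81 q6 -54.3
[[np.float64(0.22), np.float64(0.04), np.float64(-1.4)], [np.float64(0.44), np.float64(0.07), np.float64(-2.9)], [np.float64(0.67), np.float64(0.1), np.float64(-4.3)], [np.float64(0.89), np.float64(0.12), np.float64(-5.7)], [np.float64(1.11), np.float64(0.14), np.float64(-7.2)], [np.float64(1.34), np.float64(0.15), np.float64(-8.6)]]
```

View pics/w3.png

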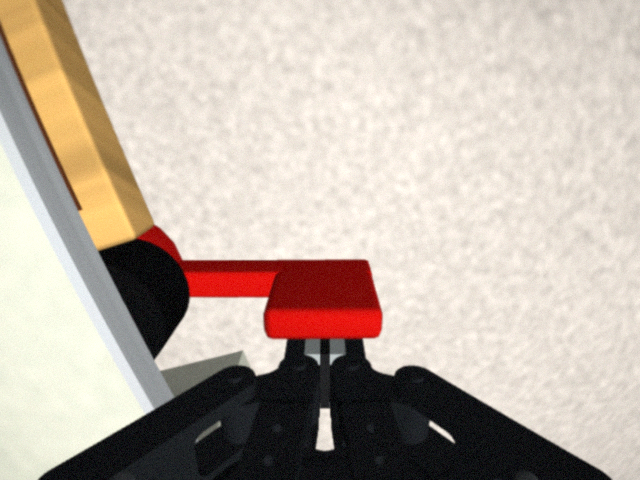

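The knob follows, now at k ≈ -0.29, with the wing straight and the eccentric just next to the board's corner at (130,240). I'll continue in smaller steps.

Request:
play_rows --rows '[[[0, 0.22, 0.04], -1.4, 0], [[0, 0.44, 0.07], -2.9, 0], [[0, 0.67, 0.1], -4.3, 0]]'

```text
time: 8.37
ee_pos: [0.5054, 0.1045, 0.0792]
tcp_rot: [-75.1, 90.0, 85.5]
wrist_force: [2.1, 3.9, 1.8]
opening: -0.0
```

Request:
play_rows --rows '[[[0, 0.22, 0.04], -1.4, 0], [[0, 0.44, 0.07], -2.9, 0]]'

```text
time: 8.53
ee_pos: [0.5032, 0.1007, 0.0792]
tcp_rot: [-73.5, 90.0, 90.0]
wrist_force: [2.6, 4.6, 2.3]
opening: 0.0001
```

Request:
play_rows --rows '[[[0, 0.22, 0.04], -1.4, 0], [[0, 0.44, 0.07], -2.9, 0]]'

```text
time: 8.7
ee_pos: [0.5013, 0.0968, 0.0792]
tcp_rot: [-70.5, 90.0, 96.0]
wrist_force: [2.5, 5.0, 1.1]
opening: 0.0002
```

```bash
python3 - <<'E'
from workcell import bot
from h import *
o=bot.get_obs();print(arc(o,[.02,.04,.06]))
E
```

```text
r 90.1 polar -0.303  toolk -0.112  z 0.0792 F tang 5.60 rad 0.15 z 1.12 q6 -65.5
[[np.float64(0.18), np.float64(0.03), np.float64(-1.1)], [np.float64(0.35), np.float64(0.06), np.float64(-2.3)], [np.float64(0.53), np.float64(0.09), np.float64(-3.4)]]
```

Request:
play_rows --rows '[[[0, 0.18, 0.03], -1.1, 0], [[0, 0.35, 0.06], -2.3, 0]]'

```text
time: 8.87
ee_pos: [0.4999, 0.0935, 0.0792]
tcp_rot: [-65.4, 90.0, 103.3]
wrist_force: [3.0, 4.5, 0.7]
opening: 0.0004
```

Request:
play_rows --rows '[[[0, 0.18, 0.03], -1.1, 0], [[0, 0.35, 0.06], -2.3, 0]]'

```text
time: 9.03
ee_pos: [0.4986, 0.0902, 0.0792]
tcp_rot: [-68.6, 89.9, 102.4]
wrist_force: [2.9, 5.4, 2.1]
opening: -0.0002
```

```bash
python3 - <<'E'
from workcell import bot
from h import *
o=bot.get_obs();print(arc(o,[.02,.04,.06]))
E
```

```text
r 90.1 polar -0.224  toolk -0.032  z 0.0792 F tang 6.07 rad 0.83 z 2.08 q6 -70.8
[[np.float64(0.18), np.float64(0.03), np.float64(-1.1)], [np.float64(0.36), np.float64(0.06), np.float64(-2.3)], [np.float64(0.53), np.float64(0.09), np.float64(-3.4)]]
```

Request:
play_rows --rows '[[[0, 0.18, 0.03], -1.1, 0], [[0, 0.35, 0.06], -2.3, 0]]'

```text
time: 9.2
ee_pos: [0.4974, 0.0868, 0.0792]
tcp_rot: [-66.2, 89.9, 107.1]
wrist_force: [1.8, 5.3, 2.2]
opening: -0.0
```

Request:
play_rows --rows '[[[0, 0.18, 0.03], -1.1, 0], [[0, 0.35, 0.06], -2.3, 0]]'

```text
time: 9.37
ee_pos: [0.4964, 0.0834, 0.0792]
tcp_rot: [-67.8, 89.9, 107.8]
wrist_force: [1.7, 5.8, 2.2]
opening: 0.0
```

```bash
python3 - <<'E'
from workcell import bot
from h import *
o=bot.get_obs();print(arc(o,[.02,.04,.06]))
im,d=bot.camera('wrist');cv2.imwrite('pics/w4.png',cv2.convertScaleAbs(im,alpha=1.7))
E
```

```text
r 90.1 polar -0.146  toolk 0.048  z 0.0792 F tang 6.02 rad 0.06 z 2.21 q6 -76.1
[[np.float64(0.18), np.float64(0.03), np.float64(-1.1)], [np.float64(0.36), np.float64(0.06), np.float64(-2.3)], [np.float64(0.53), np.float64(0.09), np.float64(-3.4)]]
```

View pics/w4.png

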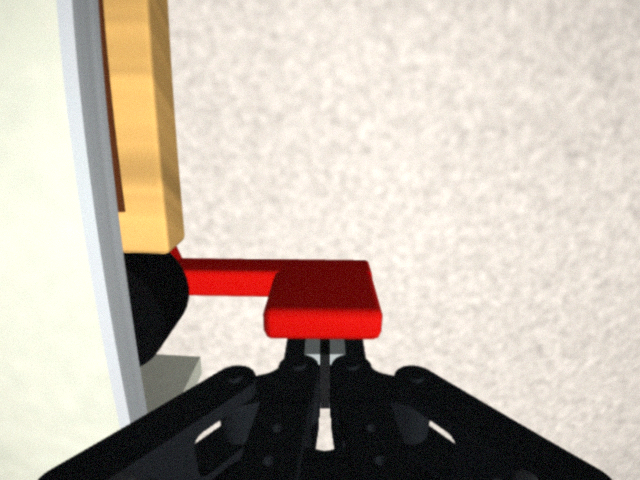

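The cam is on the board's edge at about (155,250) and is shifting it at roughly 6 N, with no bite yet. I'll continue.

Request:
play_rows --rows '[[[0, 0.18, 0.03], -1.1, 0], [[0, 0.35, 0.06], -2.3, 0]]'

```text
time: 9.58
ee_pos: [0.4955, 0.08, 0.0792]
tcp_rot: [-58.9, 89.9, 119.0]
wrist_force: [1.9, 5.2, 1.1]
opening: 0.0003
```

Request:
play_rows --rows '[[[0, 0.18, 0.03], -1.1, 0], [[0, 0.35, 0.06], -2.3, 0]]'

```text
time: 9.75
ee_pos: [0.4947, 0.0765, 0.0791]
tcp_rot: [-54.3, 89.9, 125.9]
wrist_force: [0.6, 6.1, 1.6]
opening: -0.0001
```

```bash
python3 - <<'E'
from workcell import bot
from h import *
o=bot.get_obs();print(arc(o,[.02,.04,.06]))
E
```

```text
r 90.2 polar -0.066  toolk -6.155  z 0.0791 F tang 6.12 rad -0.56 z 1.64 q6 -81.4
[[np.float64(0.18), np.float64(0.03), np.float64(-1.1)], [np.float64(0.36), np.float64(0.06), np.float64(-2.3)], [np.float64(0.53), np.float64(0.09), np.float64(-3.4)]]
```

Request:
play_rows --rows '[[[0, 0.18, 0.03], -1.1, 0], [[0, 0.35, 0.06], -2.3, 0]]'

```text
time: 9.92
ee_pos: [0.4941, 0.073, 0.0792]
tcp_rot: [-55.4, 89.9, 127.1]
wrist_force: [0.2, 5.2, 2.2]
opening: 0.0002
```

Request:
play_rows --rows '[[[0, 0.18, 0.03], -1.1, 0], [[0, 0.27, 0.04], -1.7, 0]]'

```text
time: 10.08
ee_pos: [0.4937, 0.0703, 0.0792]
tcp_rot: [-56.1, 89.9, 128.1]
wrist_force: [-0.5, 6.3, 2.2]
opening: -0.0002
```

```bash
python3 - <<'E'
from workcell import bot
from h import *
o=bot.get_obs();print(arc(o,[.02,.04,.06]))
E
```

```text
r 90.3 polar 0.003  toolk -6.085  z 0.0792 F tang 6.15 rad -1.21 z 2.20 q6 -86.1
[[np.float64(0.18), np.float64(0.03), np.float64(-1.1)], [np.float64(0.36), np.float64(0.06), np.float64(-2.3)], [np.float64(0.53), np.float64(0.09), np.float64(-3.4)]]
```

Request:
play_rows --rows '[[[0, 0.18, 0.03], -1.1, 0], [[0, 0.27, 0.04], -1.7, 0]]'

```text
time: 10.25
ee_pos: [0.4934, 0.0678, 0.0792]
tcp_rot: [-58.2, 89.9, 127.7]
wrist_force: [0.5, 7.0, 3.3]
opening: -0.0
```

Request:
play_rows --rows '[[[0, 0.18, 0.03], -1.1, 0], [[0, 0.27, 0.04], -1.7, 0]]'

```text
time: 10.42
ee_pos: [0.4931, 0.0652, 0.0792]
tcp_rot: [-60.9, 89.9, 126.7]
wrist_force: [-1.1, 8.5, 3.6]
opening: -0.0
```

Request:
play_rows --rows '[[[0, 0.18, 0.03], -1.1, 0], [[0, 0.27, 0.04], -1.7, 0]]'

```text
time: 10.58
ee_pos: [0.4929, 0.0627, 0.0791]
tcp_rot: [-64.2, 89.8, 125.1]
wrist_force: [-1.6, 9.5, 4.0]
opening: 0.0001
```

```bash
python3 - <<'E'
from workcell import bot
from h import *
o=bot.get_obs();print(arc(o,[.02,.04,.06]))
im,d=bot.camera('wrist');cv2.imwrite('pics/w5.png',cv2.convertScaleAbs(im,alpha=1.7))
E
```

```text
r 90.4 polar 0.087  toolk -5.996  z 0.0791 F tang 9.46 rad -1.96 z 4.02 q6 -92.2
[[np.float64(0.18), np.float64(0.03), np.float64(-1.1)], [np.float64(0.36), np.float64(0.06), np.float64(-2.3)], [np.float64(0.53), np.float64(0.09), np.float64(-3.4)]]
```

View pics/w5.png

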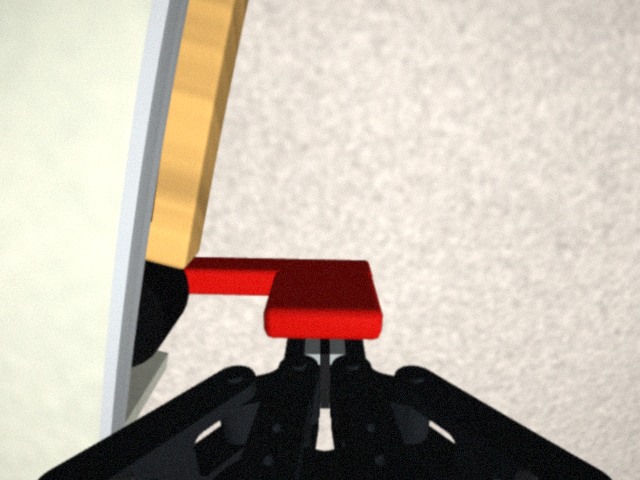

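It is biting: the force has climbed from 6 to 9.5 N. I'll take two more small steps.

Request:
play_rows --rows '[[[0, 0.15, 0.02], -0.9, 0], [[0, 0.27, 0.04], -1.7, 0], [[0, 0.27, 0.04], -1.7, 0]]'

```text
time: 10.88
ee_pos: [0.4928, 0.0603, 0.0791]
tcp_rot: [-67.4, 89.8, 123.6]
wrist_force: [-1.6, 9.8, 4.0]
opening: 0.0001
```

```bash
python3 - <<'E'
from workcell import bot
from h import *
o=bot.get_obs();print(arc(o,[.02,.04,.06]))
E
```

```text
r 90.4 polar 0.115  toolk -5.966  z 0.0791 F tang 9.82 rad -1.74 z 4.03 q6 -94.2
[[np.float64(0.18), np.float64(0.03), np.float64(-1.1)], [np.float64(0.36), np.float64(0.07), np.float64(-2.3)], [np.float64(0.53), np.float64(0.09), np.float64(-3.4)]]
```

Request:
play_rows --rows '[[[0, 0.15, 0.02], -0.9, 0], [[0, 0.27, 0.04], -1.7, 0]]'

```text
time: 11.05
ee_pos: [0.4927, 0.0582, 0.0791]
tcp_rot: [-72.8, 89.7, 119.9]
wrist_force: [-4.4, 16.5, 5.2]
opening: 0.0
```

Request:
play_rows --rows '[[[0, 0.15, 0.02], -0.9, 0], [[0, 0.15, 0.02], -0.9, 0]]'

```text
time: 11.22
ee_pos: [0.4927, 0.057, 0.0792]
tcp_rot: [-74.9, 89.7, 118.8]
wrist_force: [-5.1, 16.8, 6.0]
opening: -0.0004
```

```bash
python3 - <<'E'
from workcell import bot
from h import *
o=bot.get_obs();print(arc(o,[.02,.04,.06]))
E
```

```text
r 90.6 polar 0.151  toolk -5.920  z 0.0792 F tang 16.97 rad -4.62 z 6.00 q6 -97.3
[[np.float64(0.18), np.float64(0.04), np.float64(-1.1)], [np.float64(0.36), np.float64(0.07), np.float64(-2.3)], [np.float64(0.53), np.float64(0.1), np.float64(-3.4)]]
```

The force jumped to 17 N at the tab, above the 12 N target, so I'll back the fingers off. Then I'll look at the knob before easing it slightly.

Request:
play_rows --rows '[[[0, -0.1, 0], 0, 0], [[0, -0.3, 0], 0, 0], [[0, -0.7, 0], 0, 0], [[0, -1.2, 0], 0, 0], [[0, -1.5, 0], 0, 0], [[0, -1.5, 0], 0, 0], [[0, -1.5, 0], 0, 0]]'

```text
time: 11.8
ee_pos: [0.4902, 0.0693, 0.0791]
tcp_rot: [24.0, 90.0, -142.4]
wrist_force: [-0.5, -0.2, 0.8]
opening: -0.0
```

```bash
python3 - <<'E'
from workcell import bot
from h import *
o=bot.get_obs();show(o)
im,d=bot.camera('wrist');cv2.imwrite('pics/w6raw.png',im);cv2.imwrite('pics/w6.png',cv2.convertScaleAbs(im,alpha=1.7))
M=model(bot,'wrist',o)
for k in(.25,.3,.35,.4):
  print(k,proj(M,[[*tabpose(k,r,s)[0],.11] for r,s in((70,6),(110,6),(110,-6),(70,-6))]).round().tolist())
print('home front edge',proj(M,[[*s2w(-140,y),.102] for y in(50,0)]))
E
```

```text
r 93.6 polar 0.018  toolk -5.921  z 0.0791 F tang -0.22 rad -0.52 z 0.76 q6 -95.6
0.25 [[264.0, 327.0], [385.0, 339.0], [391.0, 307.0], [266.0, 295.0]]
0.3 [[266.0, 318.0], [388.0, 325.0], [393.0, 292.0], [266.0, 285.0]]
0.35 [[266.0, 309.0], [391.0, 310.0], [393.0, 276.0], [265.0, 274.0]]
0.4 [[267.0, 299.0], [392.0, 295.0], [393.0, 259.0], [263.0, 264.0]]
home front edge [[180.14548072 252.0055566 ]
 [222.19639348 101.41971369]]
```

View pics/w6.png

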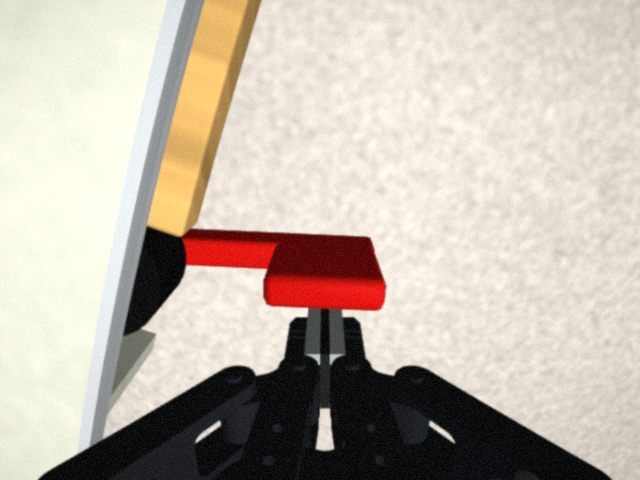

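The knob stayed put when released (k ≈ 0.35, tab front face at rows 275-308). The cam presses the board edge at (165,230). I'll go over the tab to its other side and ease it back about 2.5 mm.

Request:
play_rows --rows '[[[-3, 0, 0], 0, 0], [[-5, 0, 0], 0, 0], [[-6, 0.5, 0], 0, 0], [[-6, 3, 0], 0, 0], [[-6, 5.8, 0], 0, 0], [[-6, 5.8, 0], 0, 0], [[-4, 5.8, 0], 0, 0], [[-1, 5.8, 0], 0, 0], [[0, 5.8, 0], 0, 0], [[0, 5.8, 0], 0, 0], [[0, 5.8, 0], 0, 0]]'

```text
time: 12.77
ee_pos: [0.5037, 0.0129, 0.0793]
tcp_rot: [-11.5, 89.9, -177.9]
wrist_force: [-0.2, 0.3, 0.4]
opening: -0.0003
```

```bash
python3 - <<'E'
from workcell import bot
from h import *
o=bot.get_obs();show(o);print(w2s(o['ee_pos']))
im,d=bot.camera('wrist');cv2.imwrite('pics/w7.png',cv2.convertScaleAbs(im,alpha=1.7))
im,d=bot.camera('top');cv2.imwrite('pics/t7.png',cv2.convertScaleAbs(cv2.resize(im[170:340,170:420],None,fx=3,fy=3,interpolation=cv2.INTER_CUBIC),alpha=1.7))
E
```

```text
r 92.1 polar 0.653  toolk -5.921  z 0.0793 F tang 0.34 rad -0.05 z 0.43 q6 -102.2
[-178.16070833   17.48541742]
```

View pics/w7.png

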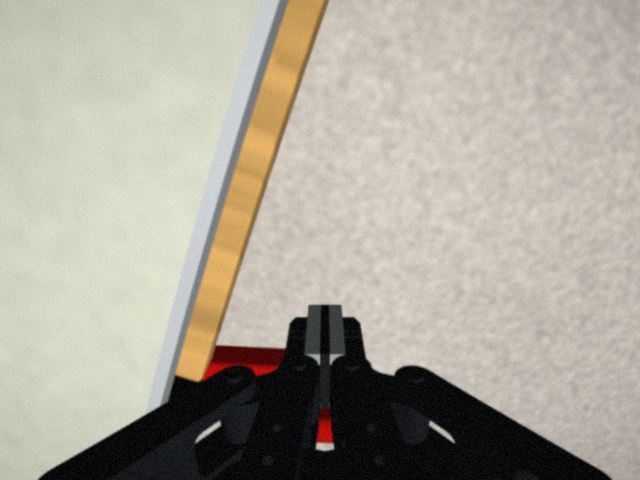

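View pics/t7.png

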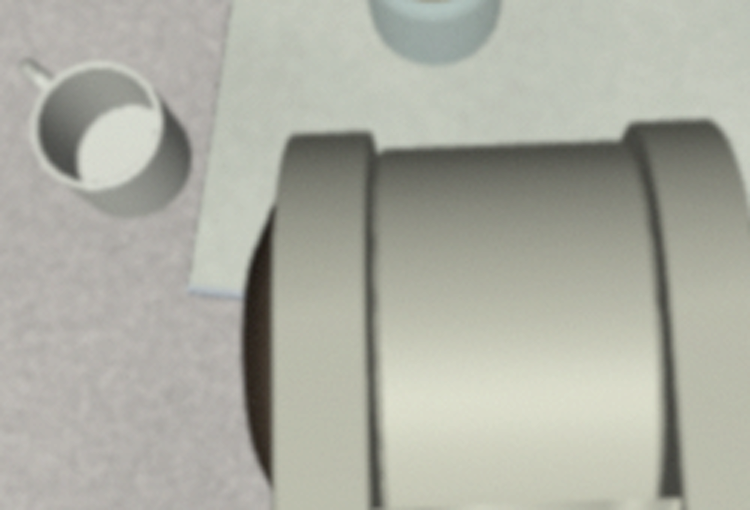

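The fingers are now on the -y side of the tab, which lies at about (250,360) behind them. The board's front is parallel to the trim. I'll approach in -tool y.

Request:
play_rows --rows '[[[0, -0.3, 0], 0, 0], [[0, -0.6, 0], 0, 0], [[0, -0.7, 0], 0, 0], [[0, -0.7, 0], 0, 0]]'

```text
time: 13.2
ee_pos: [0.5025, 0.0201, 0.0798]
tcp_rot: [171.9, 90.0, 5.5]
wrist_force: [-0.2, 0.1, 0.1]
opening: -0.0001
```

Request:
play_rows --rows '[[[0, -0.1, 0], 0, 0], [[0, -0.1, 0], 0, 0]]'

```text
time: 13.37
ee_pos: [0.5022, 0.0209, 0.0794]
tcp_rot: [170.4, 90.0, 4.0]
wrist_force: [0.8, 0.3, 0.2]
opening: -0.0004
```

Request:
play_rows --rows '[[[0, -0.1, 0], 0, 0], [[0, -0.1, 0], 0, 0]]'

```text
time: 13.53
ee_pos: [0.5019, 0.0217, 0.0793]
tcp_rot: [-9.5, 90.0, -175.9]
wrist_force: [-0.6, 0.0, -0.1]
opening: 0.0002
```

```bash
python3 - <<'E'
from workcell import bot
from h import *
o=bot.get_obs();show(o)
E
```

```text
r 89.7 polar 0.558  toolk -5.921  z 0.0793 F tang 0.29 rad -0.54 z -0.06 q6 -101.1
```

Request:
play_rows --rows '[[[0, -0.1, 0], 0, 0], [[0, -0.1, 0], 0, 0]]'

```text
time: 13.7
ee_pos: [0.5016, 0.0227, 0.0793]
tcp_rot: [-44.9, 90.0, 148.7]
wrist_force: [0.1, -0.5, -0.2]
opening: -0.0
```

Request:
play_rows --rows '[[[0, -0.1, 0], 0, 0], [[0, -0.1, 0], 0, 0]]'

```text
time: 13.87
ee_pos: [0.5014, 0.0237, 0.0793]
tcp_rot: [-38.6, 90.0, 155.0]
wrist_force: [-0.3, 0.1, -0.6]
opening: 0.0003
```

Request:
play_rows --rows '[[[0, -0.1, 0], 0, 0], [[0, -0.1, 0], 0, 0]]'

```text
time: 14.03
ee_pos: [0.5012, 0.0247, 0.0793]
tcp_rot: [-101.9, 90.0, 91.7]
wrist_force: [0.1, 0.5, 0.4]
opening: 0.0001
```

```bash
python3 - <<'E'
from workcell import bot
from h import *
o=bot.get_obs();show(o)
E
```

```text
r 89.1 polar 0.525  toolk -5.921  z 0.0793 F tang 0.41 rad 0.33 z 0.43 q6 -100.8
```

Request:
play_rows --rows '[[[0, -0.1, 0], 0, 0], [[0, -0.1, 0], 0, 0]]'

```text
time: 14.2
ee_pos: [0.501, 0.0255, 0.0793]
tcp_rot: [90.0, 90.0, -76.4]
wrist_force: [0.6, -0.9, -0.2]
opening: -0.0001
```

Request:
play_rows --rows '[[[0, -0.1, 0], 0, 0], [[0, -0.1, 0], 0, 0]]'

```text
time: 14.37
ee_pos: [0.5008, 0.0264, 0.0793]
tcp_rot: [90.7, 90.0, -75.6]
wrist_force: [0.7, -2.5, -0.6]
opening: -0.0001
```

Request:
play_rows --rows '[[[0, -0.1, 0], 0, 0], [[0, -0.1, 0], 0, 0]]'

```text
time: 14.53
ee_pos: [0.5005, 0.0275, 0.0793]
tcp_rot: [76.8, 90.0, -89.6]
wrist_force: [0.9, -2.4, -0.4]
opening: 0.0001
```

```bash
python3 - <<'E'
from workcell import bot
from h import *
o=bot.get_obs();show(o)
im,d=bot.camera('wrist');cv2.imwrite('pics/w8.png',cv2.convertScaleAbs(im,alpha=1.7))
E
```

```text
r 88.7 polar 0.493  toolk -5.921  z 0.0793 F tang -2.57 rad 0.01 z -0.43 q6 -100.5
```

View pics/w8.png

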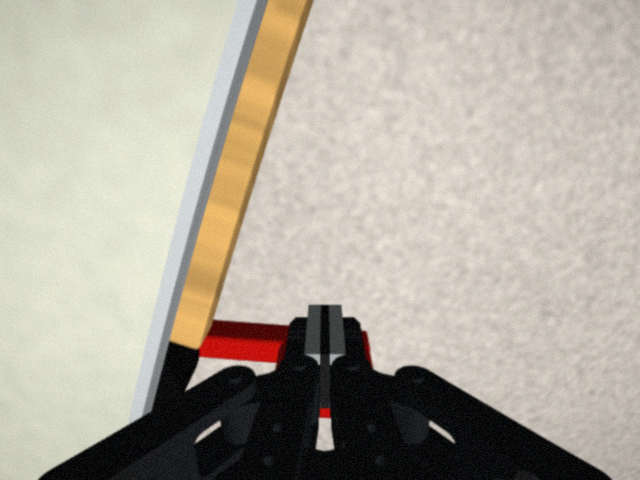

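Contact was made and the tab is being eased back at about 2.5 N. From the forward and return forces, I estimate the clamp at around 40 N now. One more 1 mm, then retreat.

Request:
play_rows --rows '[[[0, -0.1, 0], 0, 0], [[0, -0.1, 0], 0, 0]]'

```text
time: 14.75
ee_pos: [0.5003, 0.0285, 0.0793]
tcp_rot: [55.6, 90.0, -110.8]
wrist_force: [0.5, -3.3, 0.0]
opening: 0.0001
```

Request:
play_rows --rows '[[[0, 0.2, 0], 0, 0], [[0, 0.8, 0], 0, 0], [[0, 1.5, 0], 0, 0], [[-3, 1.5, 0], 0, 0], [[-6, 1.5, 0], 0, 0], [[-9, 1.5, 0], 0, 0], [[-9, 0, 0], 0, 0], [[-9, -3.5, 0], 0, 0], [[-9, -6.5, 0], 0, 0], [[-9, -6.5, 0], 0, 0], [[-9, -6.5, 0], 0, 0]]'

```text
time: 15.67
ee_pos: [0.4849, 0.0923, 0.1694]
tcp_rot: [-144.7, 90.0, 49.0]
wrist_force: [0.3, -0.8, -0.3]
opening: -0.0001
```

```bash
python3 - <<'E'
from workcell import bot
from h import *
o=bot.get_obs();show(o)
im,d=bot.camera('wrist');cv2.imwrite('pics/w9.png',cv2.convertScaleAbs(im,alpha=1.7))
M=model(bot,'wrist',o)
for k in(.25,.3,.35,.4):
  print(k,proj(M,[[*tabpose(k,r,s)[0],.11] for r,s in((70,6),(110,6),(110,-6),(70,-6))]).round().tolist())
print('front edge',proj(M,[[*s2w(x,y),.102] for x in(-140,-144) for y in(40,20)]).round())
E
```

```text
r 103.7 polar -0.198  toolk -5.919  z 0.1694 F tang -0.64 rad 0.50 z -0.28 q6 -93.0
0.25 [[288.0, 198.0], [363.0, 206.0], [366.0, 184.0], [290.0, 175.0]]
0.3 [[289.0, 191.0], [365.0, 196.0], [367.0, 173.0], [289.0, 168.0]]
0.35 [[289.0, 185.0], [366.0, 186.0], [367.0, 163.0], [289.0, 161.0]]
0.4 [[290.0, 178.0], [367.0, 175.0], [367.0, 152.0], [288.0, 155.0]]
front edge [[241. 133.]
 [253.  96.]
 [248. 136.]
 [260.  98.]]
```

View pics/w9.png

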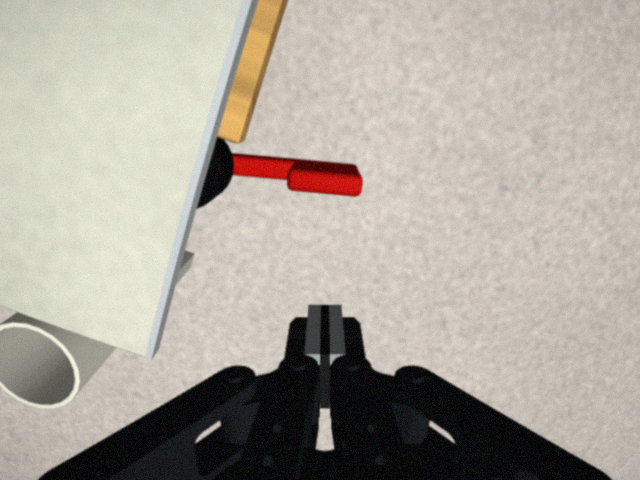

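The tab is free at k ≈ 0.32 and the board corner sits against the cam at (235,140). I'll verify tightness with a gentle re-push to about 12 N in half-millimetre steps.

```bash
python3 - <<'E'
from workcell import bot
from h import *
o=bot.get_obs()
xy,j=tabpose(.33,89,30);print(plan(o,[*xy,.0793],j))
E
```

```text
(array([9.  , 2.15, 0.02]), [np.float64(1.9144170797707705), np.float64(-178.08558292022923)])
```

Request:
play_rows --rows '[[[0, 1.0, 0], 1.9, 0], [[2, 2.1, 0], 1.9, 0], [[5, 2.1, 0], 1.9, 0], [[8, 2.1, 0], 1.9, 0], [[9, 2.1, 0], 1.9, 0], [[9, 2.4, 0], 1.9, 0], [[9, 2.8, 0], 1.9, 0], [[9, 3.0, 0], 1.9, 0], [[9, 3.0, 0], 1.9, 0]]'

```text
time: 16.47
ee_pos: [0.4928, 0.0622, 0.0809]
tcp_rot: [-165.4, 89.9, 26.2]
wrist_force: [-0.6, 0.3, 0.1]
opening: 0.0003
```

Request:
play_rows --rows '[[[0, 0.1, 0], 0, 0], [[0, 0.2, 0], 0, 0], [[0, 0.2, 0], 0, 0]]'

```text
time: 16.72
ee_pos: [0.4929, 0.0615, 0.0809]
tcp_rot: [-130.1, 89.8, 61.7]
wrist_force: [-3.7, 7.9, 2.6]
opening: 0.0001
```

```bash
python3 - <<'E'
from workcell import bot
from h import *
o=bot.get_obs();show(o)
E
```

```text
r 90.4 polar 0.101  toolk -5.953  z 0.0809 F tang 7.81 rad -3.87 z 2.56 q6 -94.7
```

Request:
play_rows --rows '[[[0, 0.05, 0], 0, 0], [[0, 0.05, 0], 0, 0]]'

```text
time: 16.88
ee_pos: [0.4929, 0.0614, 0.0809]
tcp_rot: [-124.0, 89.8, 67.7]
wrist_force: [-3.0, 9.4, 2.4]
opening: -0.0
```

Request:
play_rows --rows '[[[0, 0.05, 0], 0, 0], [[0, 0.05, 0], 0, 0]]'

```text
time: 17.05
ee_pos: [0.4929, 0.0612, 0.0809]
tcp_rot: [-120.5, 89.8, 71.3]
wrist_force: [-4.7, 10.6, 3.0]
opening: -0.0001
```

```bash
python3 - <<'E'
from workcell import bot
from h import *
o=bot.get_obs();show(o)
E
```

```text
r 90.4 polar 0.105  toolk -5.953  z 0.0809 F tang 10.54 rad -4.87 z 3.02 q6 -94.8
```

Request:
play_rows --rows '[[[0, 0.05, 0], 0, 0], [[0, 0.05, 0], 0, 0]]'

```text
time: 17.22
ee_pos: [0.493, 0.0608, 0.0809]
tcp_rot: [-117.9, 89.8, 73.9]
wrist_force: [-4.3, 10.9, 3.1]
opening: 0.0003
```

```bash
python3 - <<'E'
from workcell import bot
from h import *
o=bot.get_obs();show(o)
E
```

```text
r 90.3 polar 0.109  toolk -5.953  z 0.0809 F tang 10.87 rad -4.51 z 3.09 q6 -94.9
```

Request:
play_rows --rows '[[[0, 0.05, 0], 0, 0], [[0, 0.06, 0], 0, 0]]'

```text
time: 17.38
ee_pos: [0.493, 0.0603, 0.0809]
tcp_rot: [-114.3, 89.8, 77.5]
wrist_force: [-5.5, 12.6, 3.8]
opening: 0.0003
```

Request:
play_rows --rows '[[[0, -0.2, 0], 0, 0], [[0, -0.8, 0], 0, 0], [[0, -1.6, 0], 0, 0], [[-3, -1.8, 0], 0, 0], [[-6, -1.8, 0], 0, 0], [[-9, -1.8, 0], 0, 0], [[-9, -4.5, 0], 0, 0], [[-9, -4.5, 0], 0, 0], [[-9, -4.5, 0], 0, 0]]'

```text
time: 18.13
ee_pos: [0.4838, 0.1035, 0.1698]
tcp_rot: [164.0, 89.9, -4.2]
wrist_force: [-0.0, 0.2, -0.7]
opening: 0.0001
```

```bash
python3 - <<'E'
from workcell import bot
from h import *
o=bot.get_obs();show(o)
im,d=bot.camera('wrist');cv2.imwrite('pics/w10.png',cv2.convertScaleAbs(im,alpha=1.7))
im,d=bot.camera('scene');cv2.imwrite('pics/s10.png',cv2.convertScaleAbs(im,alpha=1.5))
M=model(bot,'wrist',o)
print('tab',proj(M,[[*tabpose(.33,r,s)[0],.11] for r,s in((70,6),(110,6),(110,-6),(70,-6))]).round().tolist())
print('front edge',proj(M,[[*s2w(x,y),.102] for x in(-140,-144) for y in(40,20)]).round().tolist())
E
```

```text
r 108.8 polar -0.293  toolk -5.952  z 0.1698 F tang 0.18 rad -0.11 z -0.70 q6 -89.7
tab [[288.0, 167.0], [366.0, 167.0], [367.0, 143.0], [288.0, 143.0]]
front edge [[238.0, 114.0], [249.0, 75.0], [245.0, 117.0], [256.0, 78.0]]
```

View pics/w10.png

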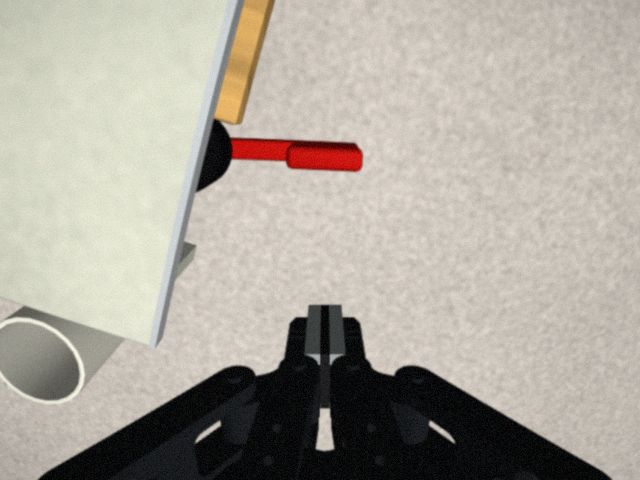

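View pics/s10.png

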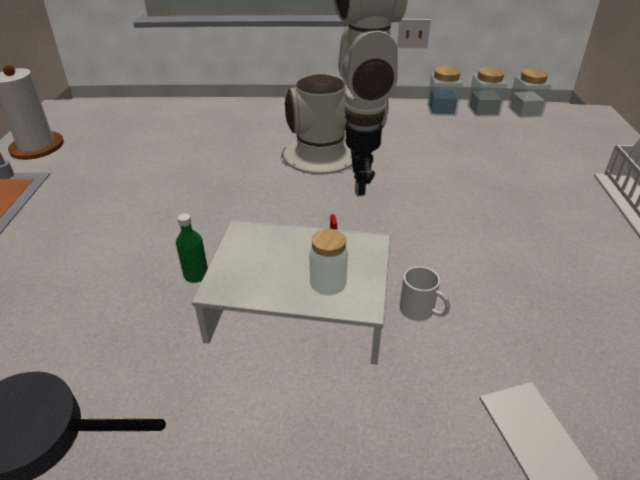

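```bash
python3 - <<'E'
from workcell import bot
from h import *
o=bot.get_obs()
im,d=bot.camera('wrist');M=model(bot,'wrist',o);P=cloud(M,d)
hsv=cv2.cvtColor(im,cv2.COLOR_BGR2HSV);b=(hsv[...,0]>8)&(hsv[...,0]<28)&(hsv[...,1]>70)&(d>0)&(P[...,2]>.06)&(P[...,2]<.13)
q=P[b];s=(q[:,:2]-C)@RS*1000
print(len(s),np.percentile(s[:,0],[1,5,50,95]),np.percentile(q[:,2],[5,50,95]))
for y0 in range(0,60,10):
    f=(s[:,1]>y0)&(s[:,1]<y0+10)&(q[:,2]<.097)&(q[:,2]>.086); 
    if f.sum()>5: print(y0,f.sum(),np.median(s[f,0]))
# shelf trim edge in same view
g=(d>0)&(abs(P[...,2]-.122)<.004);s2=(P[g][:,:2]-C)@RS*1000
for y0 in range(0,60,10):
    f=(s2[:,1]>y0)&(s2[:,1]<y0+10);print('shelf',y0,np.percentile(s2[f,0],1) if f.sum()>20 else None)
E
```

```text
3787 [-139.67275742 -139.41583921 -134.97581048 -128.57038245] [0.08991666 0.1008971  0.10234844]
0 80 -139.37473263477304
10 70 -139.1960538869091
20 83 -139.26486845999557
30 78 -139.43292916073887
40 44 -139.57322380552552
50 8 -131.17581300027118
shelf 0 -130.5458375051492
shelf 10 -130.60524420218943
shelf 20 -130.35951947690768
shelf 30 -130.38225697099264
shelf 40 -130.44602161648575
shelf 50 -130.56491856635117
```

The board's front face measures x = -139.4 mm against -140 at home, so it is at its stop. I'll hand in.

```bash
python3 - <<'E'
from workcell import bot
print(bot.job_done())
E
```

```text
the job is handed in; nothing more can be done
None
```

I pushed the board home, clamped it, let go of the knob and handed the job in at about 18 s of the 72 s allowed; no verdict was reported.

**Board:** I pushed it in with the two open fingers until the push force rose to about 17 N with no further movement. The final depth check put its front face at x = -139.4 mm of the shelf, against -140 mm at home, parallel to the trim.

**Knob:** I turned it by pushing the tab with closed fingers along its arc. It first overshot to about 17 N at the tab, so I eased it back about 3 mm from the other side and re-tightened it. The last reading was about 12.6 N along world y and 5.5 N across, 13.7 N in total horizontally. The knob stayed at a yaw of about 0.33 rad when I let go.

**Last checks:**
- The gripper was clear, with the wrist force near zero.
- By eye in the last scene view, the canister, mug and bottle stood where they had been at the start.

**Not confirmed:** the clamp force on the board can't be read directly. I estimate 25 to 40 N now and about 50 N at the overshoot. The tab force was uneven while the knob was biting (9.8 N, then 16.5 N about 2 mm further on), so that estimate is rough.

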